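Click the candle riser onto its stand

ROBOT

A 6-joint arm with a two-finger parallel gripper is mounted at the origin on a cart in front of the work surface, level with it; the furniture and walls round the work are solid. World frame = base frame: x ahead of the robot, y to its left, z up, the work surface at z = 0. Lengths are in mm, angles in rad, forces in N, time in s.
With the tool pointing down it reaches from about 400 to 925 mm from the base axis. Payload 3.4 kg.
Tool frame: the origin (TCP) lies between the finger pads; the fingertips stand tcp_to_tips ahead of it and the grasp point (between the pads) lies 8 mm behind it (tcp_to_tips is the distance from the TCP to the fingertips, in mm); z points along the fingers, y is the line along which they close (so a half turn about z gives the same grasp; the last joint's range is limited). The gripper opens to 85 mm and grips with 20 to 120 N. Pads are 22 mm wide; open, the fingers measure 114 mm over their backs; the gripper's body (76 mm by 85 mm) begins 54 mm behind the grasp point. The pads swing forward as they close: fully open they stand 13 mm farther back than shut.
Start: joints at [1.169, 0.307, 1.506, -0, 1.328, -0.073], TCP at [185.695, 544.195, 242.305] pointing down, gripper open.
Joint ranges: [-3.12, 3.12], [-1.05, 2.28], [0.14, 2.33], [-1.42, 4.57], [0.1, 2.73], [-2.68, 2.68]. Speed limits (rad/s): [2.57, 2.57, 3.14, 3.14, 3.14, 3.14].

INTERFACE

Orientations are given as a unit quaternion [x, y, z, w].
In Python, from bench import * gives the robot as it stands.
- The arm moves only by the tool play_rows, never from a script. Its argument "rows" is text: rows parted by semicolons, each of 7 numbers parted by spaces: the shift along the tool's x, y, z each as a share of 0.15 m, from -1 to 1, then the turn, a rotation vector about the tool's x, y, z each as a share of 45 degrees, from -1 to 1, then the opening, from -1 (shut) to 1 (fully open), so that 0 is half open. In form: x y z wx wy wz fingers; .... A call has 1 to 5 rows; each row is the pose to reach, as a shift and turn from the pose commanded when the call began, along the tool's axes at that moment; what a row does not reach only later rows make up. A row lasts 1/10 s, in which the tool goes at most 50 mm and 8.59 degrees, less where a joint would pass 70% of its speed; a pose out of reach is approached as far as the arm can. A call with a number of a shift or a turn outside -1 to 1 is refused whole. A call with a gripper value outside its range is refused whole. The fingers move at their own pace and stop on an object; "squeeze" is the grip in N (left out, the last holds). Time passes only in rows, so rows that repeat a pose let the fingers close. It gives the time, the measured TCP pose, the force, the opening and the grip force at its end, in the units of the state.
- read_state(): the state, without advancing time (a new reading comes with each control period).
- grab_frame(name): name is "side" or "top" or "wrist"; returns a dict with "image" (384x512x3 uint8, blue, green, red), "z_map" (384x512 float32, mm along the optical axis (not along the pixel's ray), 0 where there is no reading), "intrinsics" (3x3 intrinsics, pixels), "R" (3x3) and "t" (3): a world point X has camera coordinates R X + t. Camera axes: x right, y down, z forward; pixel columns grow to the right and rows downward; lengths in mm; the calibration is good to about 2 mm. A picture is of the moment at which its call begins.
- sign_off(): hands the job in; it is judged then, once.
The state is a dict: "t": time; "qpos": joint angles; "joint_velocities": joint speeds; "effort": joint torques, N m; "position": TCP position; "ee_rot": TCP orientation; "ft_force": force on the tool from outside, world axes, zero at the start; "moment": the same for the moment, N m; "finger_gap": finger opening in mm; "grip_force": force on a finger pad.
Only numpy, scipy, OpenCV 4.12 (cv2) and the standard library are available. Lean on these libraries where they do the work, as an engineer would, in place of code of your own. Each camera call takes 0.05 s, during which the arm holds its last target. There are 200 camera calls.

TASK

Put the candle riser together: slide its square tube down over the post of the stand, with the hole towards the spring button, until the button pops out through the hole, without ramming it. Then set the open tester candle gently upright in the middle of the riser's wooden top, leave it standing there, and leave the other goods where they are.

Things in the scene. Friction and masses are not known exactly. Their poses are not given: they have to be found in the camera images.
- stand: Heavy steel foot, fixed to the table: plate 100 x 100 x 10 mm with a 34 mm square collar, its top 18 mm above the table. Origin: middle of the underside, z up. A square steel post, 18 mm wide, rises on the vertical axis through the origin, faces parallel to the plate's edges. A brass spring button looks out of the post's -x face.
- collar (a point): Middle of the collar's top, 18 mm above the stand's origin, where the post comes out. The post is clamped at a height that differs every time and is not measured: its flat top is 93 to 123 mm above the table, and the button's centre always 16 mm below its top (77 to 107 mm above the table), so find it by feel. The clamp does not yield.
- button (a joint): How far the button (7 mm thick, domed, sticks out 8 mm) is pressed in, m: 0 out, 0.009 at most. The tube's flared mouth presses it in by itself, the wall holds it 6 to 8 mm in (spring 1.4 N out, 4 N in; pushing it on takes up to about 9 N); popped into the hole it reads 0 and locks the tube, with 2 mm play up and down, then a hard stop. Over 25 N on the stand is ramming.
- riser: Loose riser, 0.12 kg, standing upright: aluminium square tube, 26 mm outside, 20 mm inside, open below, flared mouth (45 mm square outside, 38 mm inside at the bottom, narrowing to the bore 17 mm up). On top a dark wooden block 60 x 60 mm, sides parallel to the tube's, 100 to 118 mm high up: grip its flat sides. Origin: middle of the bottom opening, z up.
- riser_hole (a point): Centre of the 11 x 11 mm square hole in the tube's -x face (the only face with one), 55 mm above the riser's origin. When clicked on, the -x faces of riser and stand look the same way and the riser's origin is 22 to 52 mm above the table. Only the button stops the tube: with the hole turned away it slides on down past it.
- candle: The loose open glass tester candle (no lid), 67 mm diameter, 74 mm tall, 0.26 kg, standing upright; origin at the centre of its underside, z up. Round and solid to grip anywhere on the side.
- jar_a: Lidded candle jar (bystander), 69 mm across, 82 mm tall, origin at its underside.
- jar_b: Another lidded candle jar (bystander), same size and origin.
- jar_c: A third lidded candle jar (bystander), same size and origin.
- cards: Flat tray of scent cards (bystander), 65 x 92 x 19 mm, origin at its underside.
- tin: Flat hinged tin (bystander), 61 x 88 x 22 mm, origin at its underside.
Things that resemble listed ones, but are neither listed nor needed, are in the scene too. Leave any turquoise look-alike of the candle alone.

How it is judged:
By the outcome, as a careful person would: the job done as asked, in the order asked, and still so for the second after the job is handed in, with the robot touching nothing.
It also fails if it takes over 67 s, if anything falls off the work surface, if the arm or the gripper's body presses on something with over 40 N, if the wrist force passes 120 N, or if a joint passes its speed limit or range.

## Working session

There is one attempt and no reset: what is moved stays moved. The work goes in short steps, Python scripts to look and compute and a tool call to move; the robot and the scene stay as the last step left them, time stands still between calls to the robot, and variables do not carry over. Pictures are saved under pics/ and viewed, at most 10 in all, crops included, and the job is handed in when it is done.

Besides the shell and the picture viewer there is one more tool, called after ">>>" by a JSON object that holds its "api" and its "payload". play_rows: Moves the arm, as the interface text tells. Shift numbers are shares of 0.15 m and turn numbers shares of 45 degrees, none past 1 either way. Its arguments: {"type":"object","properties":{"rows":{"type":"string"},"squeeze":{"type":"number"}},"required":["rows"]}

```bash
ls; mkdir -p pics; cat > h.py <<'E'
from bench import *
import numpy as np, cv2
from scipy.spatial.transform import Rotation as Rn
def world(f):
    z=f["z_map"].astype(float);K=f["intrinsics"];h,w=z.shape
    u,v=np.meshgrid(np.arange(w),np.arange(h))
    c=np.stack([(u-K[0,2])/K[0,0]*z,(v-K[1,2])/K[1,1]*z,z],-1)
    W=(c-f["t"])@f["R"]; W[z==0]=np.nan
    return W
def go(target, yaw=None):
    s=read_state();R=Rn.from_quat(s["ee_rot"]).as_matrix()
    d=R.T@(np.array(target)-s["position"])
    return np.round(d/150,3)
E
python3 - <<'E'
from h import *
s=read_state();print(s)
a=grab_frame("top");b=grab_frame("side")
np.savez("f0.npz",ti=a["image"],tw=world(a),si=b["image"],sw=world(b))
cv2.imwrite("pics/a.png",a["image"]);cv2.imwrite("pics/b.png",b["image"])
print(a["R"],a["t"],b["R"],b["t"],a["intrinsics"])
E
```

```text
pics
{'t': 0.0, 'qpos': array([ 1.16850143e+00,  3.07581997e-01,  1.50766727e+00,  1.19626970e-05,
        1.32837450e+00, -7.35129242e-02]), 'joint_velocities': array([1.64863503e-03, 4.07254445e-04, 1.87509414e-05, 1.21340955e-03,
       1.51379413e-03, 6.49678119e-04]), 'effort': array([ 5.42018824e-05, -4.57559896e+01, -2.51917291e+01, -1.30290215e-05,
        1.33426706e-02,  1.38479939e-05]), 'position': array([185.42820578, 543.58065547, 241.37815308]), 'ee_rot': array([ 1.63652897e-01,  9.86517460e-01, -9.85585362e-04, -2.44973958e-04]), 'ft_force': array([-0.51604239,  0.15151422, -0.61421544]), 'moment': array([-0.01846794,  0.01890775, -0.05729017]), 'grip_force': 0.0, 'finger_gap': 85.14319452550266}
[[-0.02808811 -0.99957168  0.00821703]
 [-0.98519559  0.02629153 -0.16940603]
 [ 0.16911744 -0.01285367 -0.98551209]] [-251.87739364  531.4366776   869.20825371] [[ 0.92846482 -0.37090977  0.01946836]
 [-0.14644593 -0.41374731 -0.89853589]
 [ 0.34133072  0.83140791 -0.43846805]] [-569.66153969   39.54400701 1413.70706701] [[379.77329118   0.         257.13088218]
 [  0.         379.77329118 193.81673655]
 [  0.           0.           1.        ]]
```

View pics/a.png

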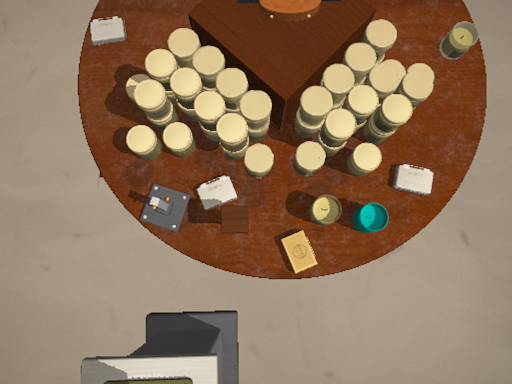

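View pics/b.png

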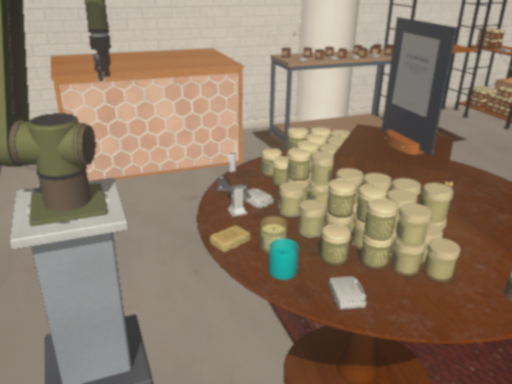

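Top view: stand at (165,207), riser's dark block at (235,219), open cream candle at (325,209). It could be confused with the turquoise look-alike (372,217) and an open glass at the far right (460,40), as well as lidded jars such as (310,157). The cards or tin are at (216,191), (299,251) and (413,179). I'll measure the candidates and look at a close crop.

```bash
python3 - <<'E'
from h import *
d=np.load("f0.npz");W=d["tw"];im=d["ti"]
for n,(u,v,r) in dict(stand=(165,207,30),riser=(235,219,22),candle=(325,209,20),turq=(372,217,20),far=(460,40,22),tray=(216,191,20)).items():
    P=W[v-r:v+r,u-r:u+r].reshape(-1,3);P=P[~np.isnan(P[:,0])]
    zz=np.sort(P[:,2]); zt=zz[-15]
    print(n,"ztop",zt.round(1),np.percentile(zz,[50,80,95]).round(0))
    for lo,hi in [(zt-6,zt+6)]+([(5,15)] if n=="stand" else []):
        Q=P[(P[:,2]>lo)&(P[:,2]<hi)]
        b=cv2.minAreaRect(Q[:,:2].astype(np.float32)); c=cv2.minEnclosingCircle(Q[:,:2].astype(np.float32))
        print("  ",len(Q),Q.mean(0).round(1),[np.round(x,1) for x in b],np.round(c[0],1),round(c[1],1))
c=cv2.resize(im[150:290,120:400],None,fx=2.8,fy=2.8,interpolation=cv2.INTER_CUBIC)
cv2.imwrite("pics/c.png",c)
E
```

```text
stand ztop 110.7 [ 3. 11. 20.]
   70 [504.5 -36.8 109.5] [array([504.8, -36.6]), array([18.3, 17.8]), np.float64(70.5)] [504.5 -36.3] 11.6
   1313 [502.8 -38.9  10.4] [array([503.6, -33.4]), array([144.1, 133.6]), np.float64(4.3)] [513.1 -35.8] 81.4
riser ztop 121.5 [  3. 118. 120.]
   745 [ 457.9 -214.1  118.5] [array([ 458.7, -214.1]), array([59.6, 59.9]), np.float64(88.7)] [ 458.4 -213.5] 41.0
candle ztop 75.8 [ 4. 51. 73.]
   117 [ 482.5 -427.4   73.5] [array([ 481.6, -427.1]), array([65.1, 65.4]), np.float64(43.0)] [ 481.9 -427.6] 33.6
turq ztop 75.8 [25. 51. 73.]
   121 [ 461.5 -538.    73.7] [array([ 460.1, -535.1]), array([64.8, 66.7]), np.float64(39.6)] [ 460.7 -535.4] 33.9
far ztop 75.2 [ 8. 53. 72.]
   139 [ 919.1 -805.5   72.9] [array([ 919.8, -805.1]), array([65. , 66.7]), np.float64(60.4)] [ 919.9 -804.9] 34.8
tray ztop 120.0 [17. 20. 24.]
   78 [ 482.2 -200.9  118.6] [array([ 483. , -200.2]), array([31.2, 11.8]), np.float64(89.2)] [ 482.8 -200.5] 16.3
```

View pics/c.png

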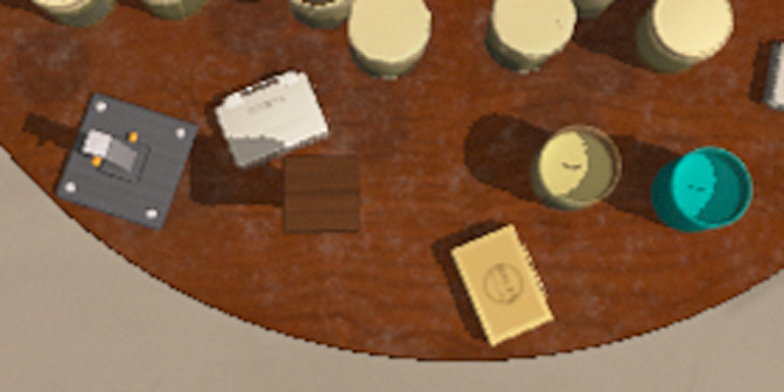

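The crop shows the open cream candle at crop (575,165), full-frame (325,209). The turquoise one is beside it, and the far one at x = 920 is out of reach. The stand has brass bits at crop (95,160) and (133,137), so I need a closer look. I'll move over there.

>>> {"api": "play_rows", "payload": {"rows": "-0.94 -0.72 -0.1 0 0 0 1;-0.94 -0.72 -0.1 0 0 0 1;-0.94 -0.72 -0.1 0 0 0 1;-0.94 -0.72 -0.1 0 0 0 1"}}

```text
t: 0.5
position: [285.1, 393.4, 257.1]
ee_rot: [0.164, 0.986, -0.001, 0.0]
ft_force: [-0.7, 0.3, -0.5]
finger_gap: 85.3
grip_force: 0.0
```

>>> {"api": "play_rows", "payload": {"rows": "-0.94 -0.72 -0.1 0 0 0 1;-0.94 -0.72 -0.1 0 0 0 1;-0.94 -0.72 -0.1 0 0 0 1;-0.94 -0.72 -0.1 0 0 0 1"}}

```text
t: 0.9
position: [384.1, 245.8, 272.4]
ee_rot: [0.165, 0.986, -0.001, 0.0]
ft_force: [1.7, 0.1, 0.5]
finger_gap: 85.0
grip_force: 0.0
```

>>> {"api": "play_rows", "payload": {"rows": "-0.94 -0.72 -0.1 0 0 0 1;-0.94 -0.72 -0.1 0 0 0 1;-0.94 -0.72 -0.1 0 0 0 1;-0.94 -0.72 -0.1 0 0 0 1"}}

```text
t: 1.3
position: [483.1, 97.9, 287.4]
ee_rot: [0.165, 0.986, -0.0, 0.001]
ft_force: [0.6, 0.1, 0.4]
finger_gap: 85.4
grip_force: 0.0
```

```bash
python3 - <<'E'
from h import *
f=grab_frame("wrist");s=read_state()
R=Rn.from_quat(s["ee_rot"]).as_matrix();C=-f["R"].T@f["t"]
print(s["position"],s["qpos"],"tool",R.round(3).tolist(),"cam",C,"cam in tool",R.T@(C-s["position"]),"camaxes in tool (cols)",(R.T@f["R"].T).round(3).tolist(),f["intrinsics"][0,0])
cv2.imwrite("pics/d.png",f["image"])
E
```

```text
[485.46849476  95.54149271 287.59395437] [ 0.11195005  0.15863372  1.59414572 -0.0042121   1.38598733 -1.12552056] tool [[-0.945, 0.326, 0.003], [0.326, 0.945, -0.004], [-0.004, -0.003, -1.0]] cam [414.39297094 120.71175077 418.72760935] cam in tool [  74.82952553    0.25661433 -131.46019818] camaxes in tool (cols) [[0.002, -0.961, -0.276], [1.0, 0.001, 0.002], [-0.002, -0.276, 0.961]] 322.2207749012906
```

>>> {"api": "play_rows", "payload": {"rows": "-0.16 -0.76 0 0 0 0 1;-0.16 -0.76 0 0 0 0 1;-0.16 -0.76 0 0 0 0 1;-0.16 -0.76 0 0 0 0 1"}}

```text
t: 1.75
position: [466.6, -16.7, 286.9]
ee_rot: [0.166, 0.986, -0.0, -0.001]
ft_force: [-0.3, 0.4, 0.1]
finger_gap: 85.5
grip_force: 0.0
```

```bash
python3 - <<'E'
from h import *
f=grab_frame("wrist");W=world(f)
np.savez("f1.npz",i=f["image"],W=W)
cv2.imwrite("pics/e.png",cv2.resize(f["image"],(800,600),interpolation=cv2.INTER_CUBIC))
z=W[...,2]
m=(z>90)&(z<130)
n,l,st,c=cv2.connectedComponentsWithStats(m.astype(np.uint8))
for k in range(1,n):
    if st[k,4]>60:
        Q=W[l==k]; print(c[k].round(),st[k,4],np.median(Q,0).round(1),cv2.minAreaRect(Q[:,:2].astype(np.float32)))
E
```

```text
[ 74. 226.] 3813 [ 455.3 -207.2  117.7] ((457.2642517089844, -212.07518005371094), (61.10723876953125, 60.206790924072266), 89.22652435302734)
[252. 208.] 409 [499.  -33.4 108.7] ((499.2789306640625, -33.794029235839844), (16.991958618164062, 25.211061477661133), 70.53390502929688)
[168. 345.] 323 [ 632.8 -185.1   98.3] ((633.9078369140625, -187.65235900878906), (41.91586685180664, 7.9823384284973145), 34.385623931884766)
```

View pics/e.png

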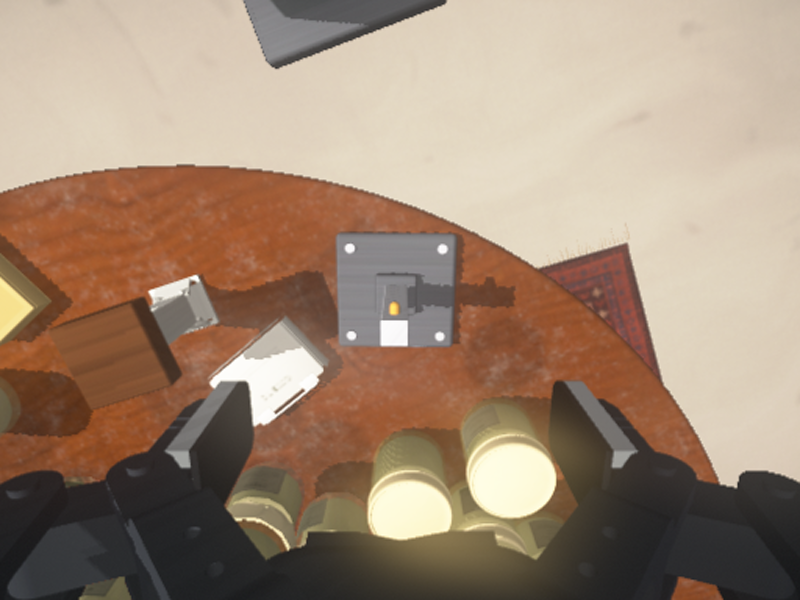

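The button looks out of the stand face that points to the camera, at (393,308) on the stand (395,290), about 161° in world. The riser at (115,350) shows its +y side without a clear hole, so I'll look at its -x and -y sides.

>>> {"api": "play_rows", "payload": {"rows": "0.1 -1 0 0 0 0 1;0.1 -1 0 0 0 0 1;0.1 -1 0 0 0 0 1;0.1 -1 0 0 0 0 1"}}

```text
t: 2.2
position: [402.9, -155.2, 287.2]
ee_rot: [0.166, 0.986, -0.001, -0.0]
ft_force: [0.1, 0.2, 0.4]
finger_gap: 85.5
grip_force: 0.0
```

>>> {"api": "play_rows", "payload": {"rows": "0.1 -1 0 0 0 0 1;0.1 -1 0 0 0 0 1;0.1 -1 0 0 0 0 1;0.1 -1 0 0 0 0 1"}}

```text
t: 2.6
position: [341.4, -292.7, 287.3]
ee_rot: [0.166, 0.986, -0.001, 0.0]
ft_force: [0.3, 0.2, 0.8]
finger_gap: 85.4
grip_force: 0.0
```

```bash
cat >> h.py <<'E'
def crop(f,p=(457.5,-213,60),r=70,s=380):
    c=f["R"]@np.array(p)+f["t"];q=f["intrinsics"]@c/c[2];print("px",q[:2].round(),"depth",c[2].round())
    h=int(r*f["intrinsics"][0,0]/c[2]);i=cv2.copyMakeBorder(f["image"],h,h,h,h,cv2.BORDER_CONSTANT)
    u,v=np.clip(q[:2].round().astype(int),0,(511,383))
    return cv2.resize(i[v:v+2*h,u:u+2*h],(s,s),interpolation=cv2.INTER_CUBIC)
E
python3 - <<'E'
from h import *
f=grab_frame("wrist");cv2.imwrite("pics/v1.png",crop(f))
E
```

```text
px [352. 232.] depth 388.0
```

>>> {"api": "play_rows", "payload": {"rows": "-0.68 -0.33 0 0 0 0 1;-0.68 -0.33 0 0 0 0 1;-0.68 -0.33 0 0 0 0 1"}}

```text
t: 2.95
position: [427.8, -369.6, 286.8]
ee_rot: [0.162, 0.987, -0.0, 0.002]
ft_force: [-0.7, 0.2, -0.7]
finger_gap: 85.4
grip_force: 0.0
```

>>> {"api": "play_rows", "payload": {"rows": "-0.68 -0.33 0 0 0 0 1;-0.68 -0.33 0 0 0 0 1;-0.68 -0.33 0 0 0 0 1;-0.68 -0.33 0 0 0 0 1"}}

```text
t: 3.35
position: [506.3, -447.0, 285.6]
ee_rot: [0.162, 0.987, 0.001, -0.0]
ft_force: [-0.5, 0.9, -0.0]
finger_gap: 85.4
grip_force: 0.0
```

```bash
python3 - <<'E'
from h import *
f=grab_frame("wrist");c=crop(f)
W=world(f);m=(W[...,2]>68)&(W[...,2]<80)&(abs(W[...,0]-482)<60)&(abs(W[...,1]+427)<60)
if m.any(): print(cv2.minEnclosingCircle(W[m][:,:2].astype(np.float32)))
cv2.imwrite("pics/v.png",np.hstack([cv2.imread("pics/v1.png"),c]))
print(read_state()["position"])
E
```

```text
px [458.  48.] depth 330.0
((480.2549743652344, -426.7393798828125), 33.50167465209961)
[ 504.76669041 -446.01637987  286.01398028]
```

View pics/v.png

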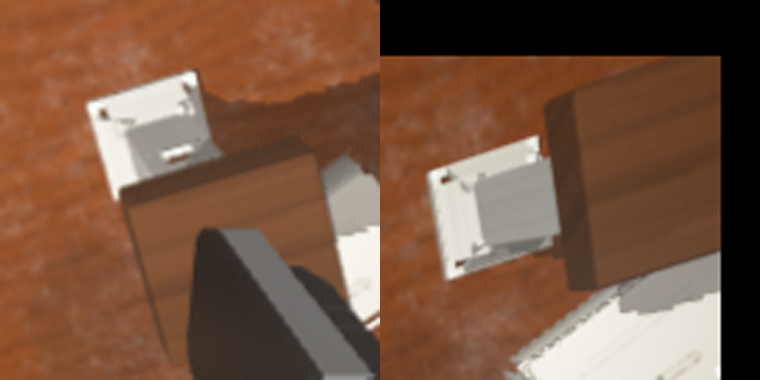

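The left crop (from -x) shows the hole in the riser's world -x face at (175,155). The right crop (from -y) shows a plain face. So the riser yaw is about -1° and the stand's about -19°.

```bash
python3 - <<'E'
from h import *
import bench;print([n for n in dir(bench) if not n.startswith('_')], getattr(bench,'tcp_to_tips',None))
for nm,W in (("wrist",np.load("f1.npz")["W"]),("top",np.load("f0.npz")["tw"])):
    near=(np.hypot(W[...,0]-503,W[...,1]+36)<90)
    zt=np.sort(W[near&(np.hypot(W[...,0]-503,W[...,1]+36)<25)][:,2]);zt=zt[-12];print(nm,zt)
    for lo,hi in((zt-4,zt+4),(7,13)):
        m=(near&(W[...,2]>lo)&(W[...,2]<hi)).astype(np.uint8)
        n,l,st,c=cv2.connectedComponentsWithStats(m);k=1+np.argmax(st[1:,4])
        print(lo,cv2.minAreaRect(W[l==k][:,:2].astype(np.float32)),W[l==k].mean(0),st[k,4])
    m=(abs(W[...,2]-118)<3)&(np.hypot(W[...,0]-458,W[...,1]+213)<50)
    print("block",cv2.minAreaRect(W[m][:,:2].astype(np.float32)),np.median(W[m][:,2]))
s=read_state();print(s["qpos"]);R=Rn.from_quat(s["ee_rot"]).as_matrix();print(R.round(3).tolist())
print(go((458,-213,260)))
E
```

```text
['PlanningError', 'grab_frame', 'read_state', 'sign_off', 'tcp_to_tips'] 11.0
wrist 110.44116038714179
106.44116038714179 ((502.8781433105469, -34.74720764160156), (16.5007266998291, 17.70848846435547), 70.1612548828125) [502.69815984 -34.78390737 109.069678  ] 285
7 ((503.0732116699219, -35.02434158325195), (99.67620086669922, 98.99290466308594), 70.84185028076172) [498.43196145 -33.10595527   9.7221797 ] 4365
block ((457.27740478515625, -212.24884033203125), (60.7857551574707, 60.129215240478516), 89.14799499511719) 117.79242670216738
top 110.88936105346144
106.88936105346144 ((504.86566162109375, -36.304283142089844), (17.737709045410156, 17.777626037597656), 70.51618957519531) [504.57987584 -36.52992438 109.73338509] 65
7 ((504.82086181640625, -37.007423400878906), (100.70552062988281, 99.16521453857422), 70.2157211303711) [503.05080339 -39.23485729  10.33145773] 1189
block ((458.7353820800781, -214.04640197753906), (59.6041259765625, 59.906978607177734), 88.68931579589844) 118.43783500637794
[-7.86824317e-01  4.21762459e-01  1.21355664e+00  8.38648439e-04
  1.50933857e+00 -2.03162822e+00]
[[-0.947, 0.32, -0.002], [0.32, 0.947, 0.003], [0.002, 0.002, -1.0]]
[0.793 1.371 0.178]
```

>>> {"api": "play_rows", "payload": {"rows": "0.4 0.69 0.25 0 0 0 1;0.4 0.69 0.25 0 0 0 1;0.4 0.69 0.25 0 0 0 1"}}

```text
t: 3.7
position: [476.7, -324.3, 248.6]
ee_rot: [0.163, 0.987, 0.002, -0.002]
ft_force: [0.6, 0.6, 0.6]
finger_gap: 85.3
grip_force: 0.0
```

>>> {"api": "play_rows", "payload": {"rows": "0.39 0.68 0.25 0 0 -0.39 1;0.39 0.68 0.25 0 0 -0.39 1;0.39 0.68 0.25 0 0 -0.39 1;0.39 0.68 0.25 0 0 -0.39 1;0.39 0.68 0.25 0 0 -0.39 1"}}

```text
t: 4.2
position: [456.7, -214.2, 213.1]
ee_rot: [0.01, 1.0, -0.0, 0.0]
ft_force: [-0.6, -0.1, 1.0]
finger_gap: 85.6
grip_force: 0.0
```

```bash
python3 - <<'E'
from h import *
f=grab_frame("wrist");W=world(f);s=read_state();R=Rn.from_quat(s["ee_rot"]).as_matrix()
m=(abs(W[...,2]-118)<4)&(np.hypot(W[...,0]-458,W[...,1]+213)<50)
b=cv2.minAreaRect(W[m][:,:2].astype(np.float32));print(b,W[m][:,2].mean(),m.sum())
print(s["position"],np.degrees(np.arctan2(R[1,0],R[0,0])),R.round(3).tolist(),s["qpos"][5],go((*b[0],102)))
cv2.imwrite("pics/g.png",f["image"])
E
```

```text
((456.9886474609375, -212.87417602539062), (60.145545959472656, 60.364253997802734), 89.03502655029297) 117.74298481600985 6213
[ 457.57011519 -215.44114167  213.36620322] 178.76670941011324 [[-1.0, 0.022, 0.002], [0.022, 1.0, -0.001], [-0.002, -0.001, -1.0]] -2.072478608511142 [0.006 0.018 0.742]
```

>>> {"api": "play_rows", "payload": {"rows": "0.005 0.016 0.4 0 0 0 1;0.005 0.016 0.6 0 0 0 1;0.005 0.016 0.74 0 0 0 1;0.005 0.016 0.74 0 0 0 1"}}

```text
t: 4.65
position: [455.1, -213.4, 98.9]
ee_rot: [0.012, 1.0, 0.001, -0.002]
ft_force: [0.0, -0.0, 0.1]
finger_gap: 85.5
grip_force: 0.0
```

>>> {"api": "play_rows", "payload": {"rows": "0 0 0 0 0 0 0.5;0 0 0 0 0 0 -1;0 0 0 0 0 0 -1;0 0 0 0 0 0 -1;0 0 0 0 0 0 -1", "squeeze": 45}}

```text
t: 5.15
position: [458.3, -214.4, 103.1]
ee_rot: [0.011, 1.0, -0.001, 0.002]
ft_force: [0.1, -0.8, 7.1]
finger_gap: 59.4
grip_force: 49.3
```

>>> {"api": "play_rows", "payload": {"rows": "0 0 0 0 0 0 -1;0 0 0 0 0 0 -1"}}

```text
t: 5.35
position: [458.3, -214.4, 103.1]
ee_rot: [0.011, 1.0, -0.001, 0.002]
ft_force: [0.8, -0.5, 6.5]
finger_gap: 59.2
grip_force: 49.2
```

>>> {"api": "play_rows", "payload": {"rows": "0 0 -0.1 0 0 0 -1;0 0 -0.4 0 0 0 -1;0 0 -0.7 0 0 0 -1;0 0 -0.95 0 0 0 -1;0 0 -0.95 0 0 0 -1"}}

```text
t: 5.85
position: [459.9, -215.1, 249.9]
ee_rot: [0.011, 1.0, -0.003, 0.005]
ft_force: [0.9, -0.1, -0.3]
finger_gap: 59.0
grip_force: 49.2
```

>>> {"api": "play_rows", "payload": {"rows": "-0.05 0.15 0 0 0 0 -1;-0.1 0.35 0 0 0 0 -1;-0.14 0.5 0 0 0 0 -1;-0.14 0.6 0 0 0 0 -1"}}

```text
t: 6.25
position: [479.4, -122.2, 243.0]
ee_rot: [0.011, 1.0, 0.0, -0.001]
ft_force: [0.2, 0.1, -1.7]
finger_gap: 59.1
grip_force: 49.2
```

>>> {"api": "play_rows", "payload": {"rows": "-0.05 0.15 0 0 0 0.1 -1;-0.1 0.3 0 0 0 0.2 -1;-0.14 0.45 0 0 0 0.3 -1;-0.14 0.55 0 0 0 0.41 -1;-0.14 0.59 0 0 0 0.41 -1"}}

```text
t: 6.75
position: [501.9, -34.6, 243.1]
ee_rot: [0.171, 0.985, -0.0, -0.001]
ft_force: [-0.7, 0.5, -0.8]
finger_gap: 59.0
grip_force: 49.2
```

>>> {"api": "play_rows", "payload": {"rows": "0 0 0 0 0 0 -1;0 0 0 0 0 0 -1"}}

```text
t: 6.95
position: [502.3, -36.3, 243.6]
ee_rot: [0.171, 0.985, -0.0, -0.0]
ft_force: [0.0, -0.3, -1.3]
finger_gap: 59.2
grip_force: 49.2
```

```bash
cat > m.py <<'E'
from h import *
f=grab_frame("wrist");W=world(f);s=read_state();R=Rn.from_quat(s["ee_rot"]).as_matrix();p=s["position"]
L=(W-p)@R  # tool frame
m=(abs(L[...,0])<45)&(abs(L[...,1])<45)&(abs(L[...,2]+17)<7)
n,l,st,c=cv2.connectedComponentsWithStats(m.astype(np.uint8));k=1+np.argmax(st[1:,4])
print("block in tool",cv2.minAreaRect(L[l==k][:,:2].astype(np.float32)),L[l==k].mean(0),st[k,4])
Q=L[l==k];print("x range",np.percentile(Q[:,0],[0.5,99.5]))
near=np.hypot(W[...,0]-503,W[...,1]+36)<90
m=near&(abs(W[...,2]-10)<4)
if m.sum()>50: print("plate",cv2.minAreaRect(W[m][:,:2].astype(np.float32)),m.sum())
print(p,np.degrees(np.arctan2(R[1,0],R[0,0])),R[:,2],s["ft_force"],s["qpos"])
print("shift to post",go((502.9,-34.8,p[2])))
cv2.imwrite("pics/m%.2f.png"%s["t"],f["image"])
E
python3 m.py
```

```text
block in tool ((1.3559093475341797, -0.5475006103515625), (86.67619323730469, 60.713626861572266), 89.33432006835938) [  4.60172047  -0.5927287  -15.028635  ] 20655
x range [-27.56263725  31.26234065]
plate ((494.4215087890625, -48.758811950683594), (131.57418823242188, 91.62110137939453), 70.40682983398438) 4346
[502.41390371 -36.53702409 243.64489196] 160.29673442711132 [-3.79925966e-04 -5.60446773e-04 -9.99999771e-01] [-0.68012866  0.6864298  -1.11635252] [-1.56027084e-01  2.06445495e-01  1.64719010e+00 -6.37974673e-04
  1.28824533e+00 -1.38275865e+00]
shift to post [ 0.001  0.012 -0.   ]
```

>>> {"api": "play_rows", "payload": {"rows": "-0.011 0.012 0.06 0 0 0 -1;-0.011 0.012 0.12 0 0 0 -1;-0.011 0.012 0.18 0 0 0 -1;-0.011 0.012 0.18 0 0 0 -1"}}

```text
t: 7.4
position: [503.4, -34.7, 214.8]
ee_rot: [0.172, 0.985, -0.0, -0.002]
ft_force: [-1.3, 0.1, -1.0]
finger_gap: 58.9
grip_force: 49.2
```

>>> {"api": "play_rows", "payload": {"rows": "0 0 0.015 0 0 0 -1;0 0 0.03 0 0 0 -1;0 0 0.045 0 0 0 -1;0 0 0.06 0 0 0 -1;0 0 0.06 0 0 0 -1"}}

```text
t: 7.9
position: [504.6, -34.6, 207.6]
ee_rot: [0.171, 0.985, -0.0, -0.0]
ft_force: [0.1, 0.3, -1.2]
finger_gap: 58.8
grip_force: 49.2
```

>>> {"api": "play_rows", "payload": {"rows": "0 0 0.01 0 0 0 -1;0 0 0.02 0 0 0 -1;0 0 0.03 0 0 0 -1;0 0 0.04 0 0 0 -1;0 0 0.04 0 0 0 -1"}}

```text
t: 8.4
position: [504.6, -34.6, 201.5]
ee_rot: [0.171, 0.985, -0.0, -0.0]
ft_force: [0.0, 0.5, -1.4]
finger_gap: 59.1
grip_force: 49.2
```

>>> {"api": "play_rows", "payload": {"rows": "0 0 0.01 0 0 0 -1;0 0 0.02 0 0 0 -1;0 0 0.03 0 0 0 -1;0 0 0.03 0 0 0 -1"}}

```text
t: 8.8
position: [504.7, -34.6, 197.0]
ee_rot: [0.171, 0.985, -0.0, -0.0]
ft_force: [-0.7, 0.0, -1.2]
finger_gap: 58.8
grip_force: 49.2
```

>>> {"api": "play_rows", "payload": {"rows": "0 0 0.007 0 0 0 -1;0 0 0.014 0 0 0 -1;0 0 0.02 0 0 0 -1;0 0 0.02 0 0 0 -1"}}

```text
t: 9.2
position: [504.9, -35.4, 194.7]
ee_rot: [0.171, 0.985, -0.001, 0.0]
ft_force: [-0.7, -3.1, 3.2]
finger_gap: 59.3
grip_force: 49.5
```

>>> {"api": "play_rows", "payload": {"rows": "0 -0.007 0 0 0 0 -1;0 -0.007 0 0 0 0 -1"}}

```text
t: 9.4
position: [504.6, -35.8, 194.3]
ee_rot: [0.171, 0.985, -0.0, 0.0]
ft_force: [-0.1, -1.7, -0.5]
finger_gap: 59.0
grip_force: 49.2
```

>>> {"api": "play_rows", "payload": {"rows": "0 0 0.007 0 0 0 -1;0 0 0.014 0 0 0 -1;0 0 0.014 0 0 0 -1"}}

```text
t: 9.7
position: [504.2, -35.6, 191.7]
ee_rot: [0.171, 0.985, -0.0, -0.0]
ft_force: [-0.1, -1.7, -1.4]
finger_gap: 59.3
grip_force: 49.2
```

>>> {"api": "play_rows", "payload": {"rows": "0 -0.004 0.007 0 0 0 -1;0 -0.004 0.014 0 0 0 -1;0 -0.004 0.02 0 0 0 -1;0 -0.004 0.02 0 0 0 -1"}}

```text
t: 10.1
position: [504.1, -35.9, 189.0]
ee_rot: [0.171, 0.985, 0.0, -0.0]
ft_force: [-1.3, -1.1, -1.3]
finger_gap: 59.4
grip_force: 49.1
```

>>> {"api": "play_rows", "payload": {"rows": "0 0 0.007 0 0 0 -1;0 0 0.014 0 0 0 -1;0 0 0.02 0 0 0 -1;0 0 0.02 0 0 0 -1"}}

```text
t: 10.5
position: [504.1, -36.0, 186.1]
ee_rot: [0.171, 0.985, 0.0, -0.0]
ft_force: [-0.9, 0.6, 0.0]
finger_gap: 59.4
grip_force: 49.3
```

>>> {"api": "play_rows", "payload": {"rows": "0 0 0.007 0 0 0 -1;0 0 0.014 0 0 0 -1;0 0 0.02 0 0 0 -1;0 0 0.02 0 0 0 -1"}}

```text
t: 10.9
position: [504.1, -36.1, 183.0]
ee_rot: [0.171, 0.985, 0.0, -0.0]
ft_force: [-1.3, 1.1, 0.6]
finger_gap: 59.3
grip_force: 49.4
```

>>> {"api": "play_rows", "payload": {"rows": "0 0 0.007 0 0 0 -1;0 0 0.014 0 0 0 -1;0 0 0.02 0 0 0 -1;0 0 0.02 0 0 0 -1"}}

```text
t: 11.3
position: [504.0, -36.2, 179.9]
ee_rot: [0.171, 0.985, 0.0, -0.0]
ft_force: [-0.6, 0.5, 0.6]
finger_gap: 59.1
grip_force: 49.4
```

>>> {"api": "play_rows", "payload": {"rows": "0 0 0.007 0 0 0 -1;0 0 0.014 0 0 0 -1;0 0 0.02 0 0 0 -1;0 0 0.02 0 0 0 -1"}}

```text
t: 11.7
position: [504.0, -36.2, 176.7]
ee_rot: [0.171, 0.985, -0.0, -0.0]
ft_force: [-1.3, 1.1, -2.2]
finger_gap: 59.0
grip_force: 49.2
```

>>> {"api": "play_rows", "payload": {"rows": "0 0 0.012 0 0 0 -1;0 0 0.024 0 0 0 -1;0 0 0.036 0 0 0 -1;0 0 0.048 0 0 0 -1;0 0 0.06 0 0 0 -1"}}

```text
t: 12.2
position: [504.2, -36.2, 168.0]
ee_rot: [0.171, 0.985, -0.0, -0.0]
ft_force: [-1.7, -0.6, 1.2]
finger_gap: 59.0
grip_force: 49.3
```

>>> {"api": "play_rows", "payload": {"rows": "0 0 0.012 0 0 0 -1;0 0 0.024 0 0 0 -1;0 0 0.036 0 0 0 -1;0 0 0.048 0 0 0 -1;0 0 0.06 0 0 0 -1"}}

```text
t: 12.7
position: [504.2, -36.2, 159.0]
ee_rot: [0.171, 0.985, 0.0, -0.0]
ft_force: [-2.0, 1.0, -0.1]
finger_gap: 59.2
grip_force: 49.3
```

>>> {"api": "play_rows", "payload": {"rows": "0 0 0.007 0 0 0 -1;0 0 0.014 0 0 0 -1;0 0 0.02 0 0 0 -1;0 0 0.02 0 0 0 -1"}}

```text
t: 13.1
position: [504.1, -36.2, 155.9]
ee_rot: [0.171, 0.985, 0.0, -0.0]
ft_force: [-1.2, 0.8, -0.8]
finger_gap: 59.1
grip_force: 49.2
```

```bash
python3 m.py
```

```text
block in tool ((1.0642681121826172, -0.583099365234375), (86.76825714111328, 60.95393371582031), 89.55261993408203) [  4.48763027  -0.75103266 -15.08276536] 20651
x range [-27.87869339  31.12219754]
plate ((498.8341979980469, -50.414703369140625), (132.10293579101562, 101.02188110351562), 70.83348083496094) 6323
[504.08638292 -36.20107245 155.95443513] 160.25898052591955 [-4.96320282e-04  8.25809374e-05 -9.99999873e-01] [-2.08678839  0.60806128 -1.26687608] [-1.55293686e-01  2.97142237e-01  1.76936399e+00  5.47942559e-06
  1.07558955e+00 -1.38154685e+00]
shift to post [0.011 0.006 0.   ]
```

>>> {"api": "play_rows", "payload": {"rows": "0 0 0.01 0 0 0 -1;0 0 0.02 0 0 0 -1;0 0 0.03 0 0 0 -1;0 0 0.04 0 0 0 -1;0 0 0.05 0 0 0 -1"}}

```text
t: 13.65
position: [504.2, -36.2, 148.6]
ee_rot: [0.171, 0.985, -0.0, -0.0]
ft_force: [-1.7, 0.8, 0.3]
finger_gap: 59.3
grip_force: 49.3
```

>>> {"api": "play_rows", "payload": {"rows": "0 0 0.005 0 0 0 -1;0 0 0.01 0 0 0 -1;0 0 0.015 0 0 0 -1;0 0 0.015 0 0 0 -1"}}

```text
t: 14.05
position: [504.0, -36.2, 146.1]
ee_rot: [0.171, 0.985, -0.0, -0.0]
ft_force: [-2.3, 1.6, -3.2]
finger_gap: 59.3
grip_force: 49.1
```

>>> {"api": "play_rows", "payload": {"rows": "0 0 0.005 0 0 0 -1;0 0 0.01 0 0 0 -1;0 0 0.01 0 0 0 -1"}}

```text
t: 14.35
position: [504.0, -36.2, 144.5]
ee_rot: [0.171, 0.985, 0.0, -0.0]
ft_force: [-2.5, 0.4, -4.7]
finger_gap: 59.0
grip_force: 49.2
```

>>> {"api": "play_rows", "payload": {"rows": "0 0 0.005 0 0 0 -1;0 0 0.005 0 0 0 -1"}}

```text
t: 14.55
position: [504.7, -36.4, 143.9]
ee_rot: [0.171, 0.985, -0.0, 0.0]
ft_force: [-0.4, -0.1, -10.2]
finger_gap: 59.0
grip_force: 50.4
```

>>> {"api": "play_rows", "payload": {"rows": "0 0 0.005 0 0 0 -1;0 0 0.005 0 0 0 -1"}}

```text
t: 14.75
position: [504.8, -36.4, 143.5]
ee_rot: [0.171, 0.985, -0.0, 0.001]
ft_force: [-0.9, -0.2, -5.3]
finger_gap: 59.0
grip_force: 51.0
```

>>> {"api": "play_rows", "payload": {"rows": "0 0 0.005 0 0 0 -1;0 0 0.005 0 0 0 -1"}}

```text
t: 14.95
position: [504.9, -36.4, 143.2]
ee_rot: [0.171, 0.985, 0.0, 0.001]
ft_force: [-0.6, -0.4, -0.8]
finger_gap: 59.3
grip_force: 51.3
```

>>> {"api": "play_rows", "payload": {"rows": "0 0 0.006 0 0 0 -1;0 0 0.006 0 0 0 -1"}}

```text
t: 15.15
position: [504.8, -36.3, 142.1]
ee_rot: [0.171, 0.985, 0.0, 0.001]
ft_force: [0.1, -0.3, -0.3]
finger_gap: 58.8
grip_force: 51.3
```

>>> {"api": "play_rows", "payload": {"rows": "0 0 -0.008 0 0 0 -1;0 0 -0.016 0 0 0 -1;0 0 -0.016 0 0 0 -1"}}

```text
t: 15.45
position: [504.3, -36.2, 143.8]
ee_rot: [0.171, 0.985, 0.0, -0.0]
ft_force: [0.1, 0.2, -7.8]
finger_gap: 59.3
grip_force: 50.9
```

Clicked: it moves freely downwards, resists lifting, and the sideways spring force has gone. I'll lower it into its play, release it and check by eye.

>>> {"api": "play_rows", "payload": {"rows": "0 0 0.014 0 0 0 -1;0 0 0.014 0 0 0 -1;0 0 0.014 0 0 0 1;0 0 0.014 0 0 0 1;0 0 0.014 0 0 0 1"}}

```text
t: 15.95
position: [504.5, -36.3, 142.5]
ee_rot: [0.171, 0.985, -0.0, 0.0]
ft_force: [0.4, -0.3, -0.1]
finger_gap: 85.7
grip_force: 0.0
```

>>> {"api": "play_rows", "payload": {"rows": "0 0 0 0 0 0 1;0 0 -0.05 0 0 0 1;0 0 -0.3 0 0 0 1;0 0 -0.6 0 0 0 1;0 0 -0.9 0 0 0 1"}}

```text
t: 16.45
position: [503.8, -36.1, 278.8]
ee_rot: [0.171, 0.985, -0.0, -0.0]
ft_force: [1.2, 0.5, -0.3]
finger_gap: 85.4
grip_force: 0.0
```

>>> {"api": "play_rows", "payload": {"rows": "0.3 0 0 0 0 0 1;0.6 0 0 0 0 0 1;0.6 0 0 0 0 0 1;0.6 0 0 0 0 0 1"}}

```text
t: 16.85
position: [418.9, -5.6, 278.0]
ee_rot: [0.171, 0.985, 0.0, 0.001]
ft_force: [1.1, -0.3, 0.3]
finger_gap: 85.3
grip_force: 0.0
```

```bash
cat > r.py <<'E'
from h import *
f=grab_frame("wrist");W=world(f)
m=(abs(W[...,2]-157)<6)&(np.hypot(W[...,0]-504,W[...,1]+36)<50)
b=cv2.minAreaRect(W[m][:,:2].astype(np.float32));print("block",b,np.median(W[m][:,2]))
cv2.imwrite("pics/r.png",crop(f,(504,-36,100),r=80,s=500));print(read_state()["position"])
E
python3 r.py
```

```text
block ((504.5277404785156, -36.971778869628906), (60.13991928100586, 60.26716232299805), 70.88614654541016) 153.62228384988717
px [257. 256.] depth 343.0
[420.19263826  -5.8831138  277.98680202]
```

View pics/r.png

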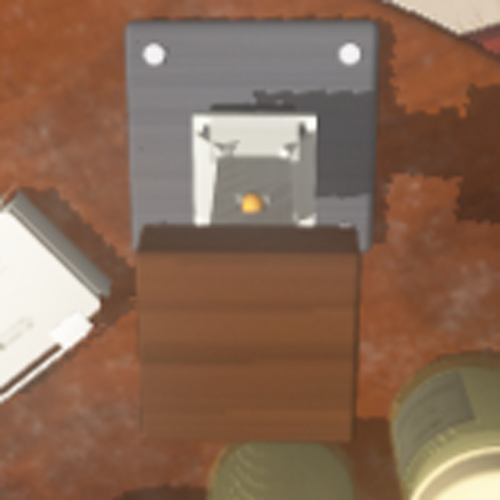

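The button shows through the hole at (250,203) and the riser is square on the stand. Next is the candle.

>>> {"api": "play_rows", "payload": {"rows": "-0.44 -0.84 0 0 0 0 1;-0.44 -0.84 0 0 0 0 1;-0.44 -0.84 0 0 0 0 1;-0.44 -0.84 0 0 0 0 1"}}

```text
t: 17.3
position: [442.0, -152.6, 277.2]
ee_rot: [0.174, 0.985, -0.002, 0.001]
ft_force: [0.1, -0.6, 1.2]
finger_gap: 85.2
grip_force: 0.0
```

>>> {"api": "play_rows", "payload": {"rows": "-0.44 -0.84 0.15 0 0 0 1;-0.44 -0.84 0.15 0 0 0 1;-0.44 -0.84 0.15 0 0 0 1;-0.44 -0.84 0.15 0 0 0 1"}}

```text
t: 17.7
position: [460.5, -293.3, 253.1]
ee_rot: [0.174, 0.985, -0.001, 0.0]
ft_force: [-0.2, 0.9, 0.9]
finger_gap: 85.3
grip_force: 0.0
```

>>> {"api": "play_rows", "payload": {"rows": "-0.44 -0.84 0.25 0 0 0 1;-0.44 -0.84 0.25 0 0 0 1;-0.44 -0.84 0.25 0 0 0 1;-0.44 -0.84 0.25 0 0 0 1;-0.44 -0.84 0.25 0 0 0 1"}}

```text
t: 18.2
position: [478.6, -428.7, 215.6]
ee_rot: [0.172, 0.985, 0.001, -0.001]
ft_force: [-0.4, 0.4, 0.4]
finger_gap: 85.1
grip_force: 0.0
```

```bash
python3 - <<'E'
from h import *
f=grab_frame("wrist");W=world(f);s=read_state()
m=(abs(W[...,2]-73)<4)&(np.hypot(W[...,0]-481,W[...,1]+427)<48)
c=cv2.minEnclosingCircle(W[m][:,:2].astype(np.float32));print(c,cv2.minAreaRect(W[m][:,:2].astype(np.float32)),m.sum())
print(s["position"],s["ft_force"],go((*c[0],42)))
cv2.imwrite("pics/k.png",f["image"])
E
```

```text
((480.1811218261719, -426.7109680175781), 33.59519958496094) ((479.89837646484375, -426.6073303222656), (66.5111083984375, 66.3184814453125), 37.61578369140625) 810
[ 478.54669463 -427.72345527  216.33194729] [ 0.45848819 -0.48702015  0.47153851] [-0.01   0.008  1.162]
```

View pics/k.png

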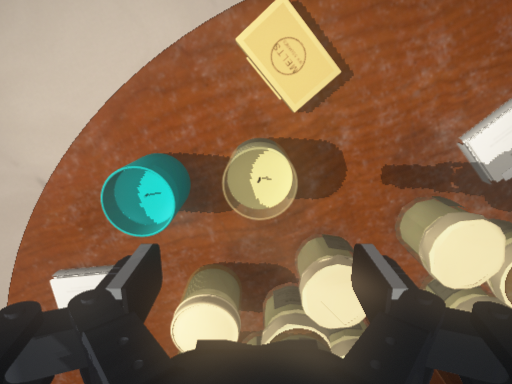

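The cream open candle is centred at (260,180), the turquoise one is left at (145,195), and both finger paths are clear. Going down.

>>> {"api": "play_rows", "payload": {"rows": "-0.01 0.008 0.3 0 0 0 1;-0.01 0.008 0.6 0 0 0 1;-0.01 0.008 0.7 0 0 0 1;-0.01 0.008 0.7 0 0 0 1"}}

```text
t: 18.65
position: [478.9, -424.2, 109.7]
ee_rot: [0.171, 0.985, 0.002, -0.003]
ft_force: [-1.3, -0.5, -0.4]
finger_gap: 85.3
grip_force: 0.0
```

>>> {"api": "play_rows", "payload": {"rows": "0 0 0.2 0 0 0 1;0 0 0.35 0 0 0 1;0 0 0.45 0 0 0 1;0 0 0.45 0 0 0 1"}}

```text
t: 19.05
position: [480.2, -426.5, 44.6]
ee_rot: [0.171, 0.985, 0.001, -0.001]
ft_force: [-1.0, -0.2, 0.3]
finger_gap: 85.7
grip_force: 0.0
```

>>> {"api": "play_rows", "payload": {"rows": "0 0 0 0 0 0 0.7;0 0 0 0 0 0 -1;0 0 0 0 0 0 -1;0 0 0 0 0 0 -1;0 0 0 0 0 0 -1", "squeeze": 40}}

```text
t: 19.55
position: [481.6, -428.5, 47.1]
ee_rot: [0.171, 0.985, -0.001, 0.002]
ft_force: [1.6, 2.1, 6.6]
finger_gap: 66.2
grip_force: 45.8
```

>>> {"api": "play_rows", "payload": {"rows": "0 0 0 0 0 0 -1;0 0 -0.05 0 0 0 -1;0 0 -0.1 0 0 0 -1;0 0 -0.1 0 0 0 -1"}}

```text
t: 19.95
position: [480.6, -428.6, 61.0]
ee_rot: [0.171, 0.985, -0.001, 0.001]
ft_force: [0.5, -1.0, -2.4]
finger_gap: 66.3
grip_force: 45.3
```

>>> {"api": "play_rows", "payload": {"rows": "0 0 -0.2 0 0 0 -1;0 0 -0.45 0 0 0 -1;0 0 -0.7 0 0 0 -1;0 0 -0.7 0 0 0 -1"}}

```text
t: 20.35
position: [482.9, -430.8, 170.7]
ee_rot: [0.171, 0.985, -0.003, 0.005]
ft_force: [0.4, -1.4, -1.6]
finger_gap: 65.9
grip_force: 46.3
```

>>> {"api": "play_rows", "payload": {"rows": "0.05 0.15 -0.2 0 0 0 -1;0.1 0.4 -0.4 0 0 0 -1;0.18 0.6 -0.6 0 0 0 -1;0.24 0.82 -0.62 0 0 0 -1"}}

```text
t: 20.75
position: [488.9, -300.2, 260.8]
ee_rot: [0.172, 0.985, -0.001, 0.003]
ft_force: [1.1, -0.2, -3.1]
finger_gap: 66.2
grip_force: 46.3
```

>>> {"api": "play_rows", "payload": {"rows": "0.08 0.25 0 0 0 0 -1;0.16 0.5 0 0 0 0 -1;0.22 0.7 0 0 0 0 -1;0.24 0.8 0 0 0 0 -1"}}

```text
t: 21.15
position: [493.0, -171.9, 256.6]
ee_rot: [0.171, 0.985, 0.001, -0.001]
ft_force: [0.1, -1.2, -1.9]
finger_gap: 65.9
grip_force: 46.4
```

>>> {"api": "play_rows", "payload": {"rows": "0.08 0.2 0 0 0 0 -1;0.14 0.4 0 0 0 0 -1;0.2 0.6 0 0 0 0 -1;0.24 0.72 0 0 0 0 -1;0.24 0.8 0 0 0 0 -1"}}

```text
t: 21.65
position: [500.4, -48.7, 256.9]
ee_rot: [0.171, 0.985, -0.0, -0.001]
ft_force: [-0.4, 0.3, -1.9]
finger_gap: 65.5
grip_force: 46.4
```

>>> {"api": "play_rows", "payload": {"rows": "0 0 0 0 0 0 -1;0 0 0 0 0 0 -1"}}

```text
t: 21.85
position: [501.3, -50.6, 257.3]
ee_rot: [0.171, 0.985, -0.001, -0.0]
ft_force: [0.3, -0.4, -1.9]
finger_gap: 66.2
grip_force: 46.4
```

```bash
python3 - <<'E'
from h import *
f=grab_frame("wrist");W=world(f);s=read_state();R=Rn.from_quat(s["ee_rot"]).as_matrix();p=s["position"]
L=(W-p)@R
m=(np.hypot(L[...,0],L[...,1])<42)&(abs(L[...,2]+26)<6)
Q=L[m];print("rim",cv2.minEnclosingCircle(Q[:,:2].astype(np.float32)),np.percentile(Q[:,0],[1,99]),np.median(Q[:,2]),m.sum())
print(p,R.round(3).tolist(),s["ft_force"],go((504.5,-37,p[2])))
a=grab_frame("top");W=world(a)
for z in (155,):
  m=(abs(W[...,2]-z)<5)&(np.hypot(W[...,0]-505,W[...,1]+37)<45);print("top blk",m.sum(),W[m].mean(0) if m.any() else 0)
cv2.imwrite("pics/n.png",np.hstack([cv2.resize(f["image"],(400,300)),cv2.resize(a["image"][100:280,100:340],(400,300))]))
E
```

```text
rim ((10.772053718566895, -0.4295571744441986), 39.72952651977539) [-21.59922458  34.92965126] -25.930046457740414 5421
[501.22722587 -50.75020381 257.35426904] [[-0.941, 0.338, -0.0], [0.338, 0.941, -0.001], [0.0, -0.001, -1.0]] [ 0.29517986 -0.20455478 -3.89261022] [ 0.01   0.094 -0.   ]
top blk 50 [477.07837655 -53.47061174 153.82856013]
```

View pics/n.png

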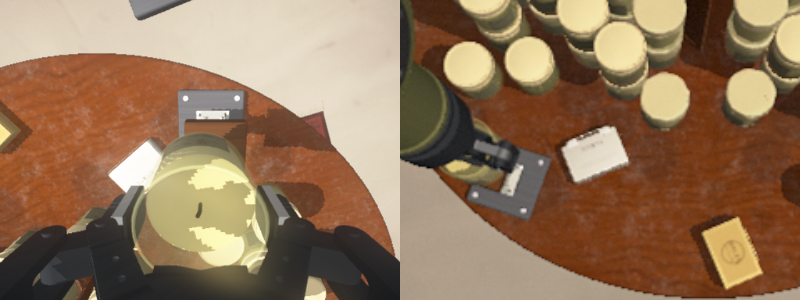

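>>> {"api": "play_rows", "payload": {"rows": "0 0.05 0 0 0 0 -1;0 0.094 0.1 0 0 0 -1;0 0.094 0.2 0 0 0 -1;0 0.094 0.3 0 0 0 -1;0 0.094 0.3 0 0 0 -1"}}

```text
t: 22.45
position: [504.3, -36.4, 210.7]
ee_rot: [0.172, 0.985, -0.0, -0.002]
ft_force: [-0.4, -0.4, -2.9]
finger_gap: 66.5
grip_force: 46.4
```

>>> {"api": "play_rows", "payload": {"rows": "0 0 0.01 0 0 0 -1;0 0 0.02 0 0 0 -1;0 0 0.03 0 0 0 -1;0 0 0.03 0 0 0 -1;0 0 0.03 0 0 0 -1"}}

```text
t: 22.95
position: [506.0, -36.5, 208.5]
ee_rot: [0.171, 0.985, -0.0, 0.0]
ft_force: [0.2, 0.2, -2.6]
finger_gap: 65.9
grip_force: 46.4
```

```bash
python3 - <<'E'
from h import *
s=read_state();print(s["position"],s["ft_force"],go((504.5,-37,s["position"][2])))
E
```

```text
[505.96224302 -36.48539491 208.45191955] [ 0.24575689  0.21491686 -2.5742008 ] [ 0.008 -0.007 -0.   ]
```

>>> {"api": "play_rows", "payload": {"rows": "0 -0.005 0.008 0 0 0 -1;0 -0.005 0.016 0 0 0 -1;0 -0.005 0.024 0 0 0 -1;0 -0.005 0.024 0 0 0 -1"}}

```text
t: 23.35
position: [505.3, -37.1, 204.3]
ee_rot: [0.171, 0.985, 0.0, -0.0]
ft_force: [0.3, 0.2, -2.7]
finger_gap: 65.9
grip_force: 46.4
```

>>> {"api": "play_rows", "payload": {"rows": "0 0 0.005 0 0 0 -1;0 0 0.01 0 0 0 -1;0 0 0.01 0 0 0 -1"}}

```text
t: 23.65
position: [505.5, -37.1, 202.9]
ee_rot: [0.171, 0.985, 0.0, -0.0]
ft_force: [0.1, 0.9, -2.4]
finger_gap: 66.4
grip_force: 46.4
```

>>> {"api": "play_rows", "payload": {"rows": "0 0 0.005 0 0 0 -1;0 0 0.005 0 0 0 -1"}}

```text
t: 23.85
position: [505.5, -37.1, 202.2]
ee_rot: [0.171, 0.985, -0.0, -0.0]
ft_force: [-0.4, 0.0, -1.7]
finger_gap: 66.2
grip_force: 46.4
```

>>> {"api": "play_rows", "payload": {"rows": "0 0 0.004 0 0 0 -1;0 0 0.004 0 0 0 -1"}}

```text
t: 24.05
position: [505.6, -37.1, 201.7]
ee_rot: [0.171, 0.985, 0.0, 0.0]
ft_force: [1.0, -0.6, -1.6]
finger_gap: 66.1
grip_force: 46.4
```

>>> {"api": "play_rows", "payload": {"rows": "0 0 0.004 0 0 0 -1;0 0 0.004 0 0 0 -1"}}

```text
t: 24.25
position: [505.7, -36.9, 201.3]
ee_rot: [0.171, 0.985, 0.0, 0.0]
ft_force: [-0.5, 0.4, 0.1]
finger_gap: 66.1
grip_force: 46.6
```

>>> {"api": "play_rows", "payload": {"rows": "0 0 0.004 0 0 0 -1;0 0 0.004 0 0 0 -1"}}

```text
t: 24.45
position: [505.7, -36.8, 200.9]
ee_rot: [0.171, 0.985, 0.0, 0.0]
ft_force: [-0.4, 1.9, 2.9]
finger_gap: 66.0
grip_force: 47.0
```

```bash
python3 -c "
from h import *
print(read_state()['position'],read_state()['ft_force'],read_state()['moment'])"
```

```text
[505.70994261 -36.81115193 200.88536431] [-0.42824307  1.88399883  2.89209283] [0.54916757 0.26355623 0.03025198]
```

Set down. Now I'll ease the grip, open, and back straight up.

>>> {"api": "play_rows", "payload": {"rows": "0 0 0 0 0 0 -1;0 0 0 0 0 0 -1;0 0 0 0 0 0 1;0 0 0 0 0 0 1;0 0 0 0 0 0 1", "squeeze": 20}}

```text
t: 24.95
position: [505.5, -37.5, 200.2]
ee_rot: [0.171, 0.985, -0.0, -0.0]
ft_force: [-0.6, -0.3, -0.3]
finger_gap: 85.5
grip_force: 0.0
```

>>> {"api": "play_rows", "payload": {"rows": "0 0 0 0 0 0 1;0 0 -0.1 0 0 0 1;0 0 -0.3 0 0 0 1;0 0 -0.6 0 0 0 1;0 0 -0.9 0 0 0 1"}}

```text
t: 25.45
position: [504.9, -37.2, 336.2]
ee_rot: [0.171, 0.985, -0.0, -0.001]
ft_force: [0.7, 0.3, -1.1]
finger_gap: 85.2
grip_force: 0.0
```

>>> {"api": "play_rows", "payload": {"rows": "0.3 0 -0.1 0 0 0 1;0.6 0 -0.1 0 0 0 1;0.6 0 -0.1 0 0 0 1;0.6 0 -0.1 0 0 0 1;0.6 0 -0.1 0 0 0 1"}}

```text
t: 25.95
position: [421.6, -7.0, 350.5]
ee_rot: [0.171, 0.985, -0.0, 0.001]
ft_force: [0.4, 0.3, 0.2]
finger_gap: 85.5
grip_force: 0.0
```

```bash
python3 - <<'E'
from h import *
f=grab_frame("wrist");W=world(f);s=read_state();print(s["position"],s["ft_force"])
d=np.hypot(W[...,0]-504.5,W[...,1]+37)
m=(d<50)&(abs(W[...,2]-229)<5);print("rim",cv2.minEnclosingCircle(W[m][:,:2].astype(np.float32)),np.median(W[m][:,2]),m.sum())
m=(d<50)&(abs(W[...,2]-155)<4);print("block",np.median(W[m][:,2]),m.sum())
b=grab_frame("side")
cv2.imwrite("pics/z.png",np.hstack([crop(f,(504,-36,140),r=110,s=390),cv2.resize(b["image"][140:270,170:300],(390,390),interpolation=cv2.INTER_CUBIC)]))
E
```

```text
[421.83902185  -7.0926868  350.28794086] [ 0.44011287  0.33831993 -0.43895637]
rim ((505.04510498046875, -38.240867614746094), 33.76493453979492) 226.64120939661709 756
block 153.7160971010123 198
px [257. 241.] depth 373.0
```

View pics/z.png

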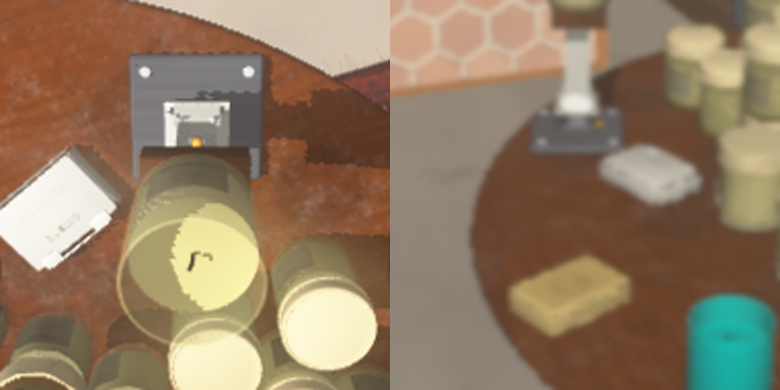

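The picture shows the candle upright in the middle of the block, rim centre within 1.5 mm of it. The button is still out at (196,143), the other goods are in place and the robot is clear.

```bash
python3 -c "
from bench import *
print(sign_off())"
```

```text
the job is handed in; nothing more can be done
None
```

The riser is clicked onto the stand with the button out through its hole, the open candle stands upright in the middle of the wooden top, the other goods were left alone, and the job is handed in (arm time about 26 s).

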